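Lock the medicine case with its bar and pin

ROBOT

A 6-joint arm with a two-finger parallel gripper is mounted at the origin on the work surface. World frame = base frame: x ahead of the robot, y to its left, z up, the work surface at z = 0. Lengths are in mm, angles in rad, forces in N, time in s.
With the tool pointing down it reaches from about 350 to 875 mm from the base axis. Payload 4.2 kg.
Tool frame: the origin (TCP) lies midway between the tips of the shut fingers; the grasp point (between the pads) lies 19 mm behind it (arm.grasp_offset is the distance from the TCP to the grasp point, in mm); z points along the fingers, y is the direction in which the jaws open and shut (so a half turn about z gives the same grasp; the last joint's range is limited). The gripper opens to 85 mm and grips with 20 to 120 N. Pads are 22 mm wide; open, the fingers measure 114 mm over their backs; the gripper's body (76 mm by 85 mm) begins 54 mm behind the grasp point. The pads swing forward as they close: fully open they stand 13 mm farther back than shut.
Start: joints at [1.446, 0.385, 0.008, 0, -1.194, -0.259], TCP at [233.996, 579.521, 209.212] pointing down, gripper open.
Joint ranges: [-3.14, 3.14], [-1.21, 2.06], [-1.07, 1.41], [-3.16, 2.05], [-2.99, -0.16], [-3.1, 3.1]. Speed limits (rad/s): [2.79, 2.79, 3.14, 3.14, 3.14, 3.14].

INTERFACE

Orientations are given as a unit quaternion [x, y, z, w].
In Python, from bench import arm gives the robot as it stands.
- The arm moves only by the tool move_arm, never from a script. Its argument "moves" is a list of rows, each an object with "gripper": the gripper's target within -1 to 1 (fully open at 1, half-way at 0, shut at -1); "xyz": the shift along the tool's x, y, z in cm, a list of three; "angular": the turn, a rotation vector about the tool's x, y, z in rad, a list of three. In form: [{"gripper": gripper, "xyz": [dx, dy, dz], "angular": [wx, wy, wz]}, ...]. A call has 1 to 10 rows; each row is the pose to reach, as a shift and turn from the pose commanded when the call began, along the tool's axes at that moment; what a row does not reach only later rows make up. A row lasts 1/8 s, in which the tool goes at most 62.5 mm and 10.7 degrees, less where a joint would pass 70% of its speed; a pose out of reach is approached as far as the arm can. A call with a gripper value outside its range is refused whole. The fingers move at their own pace and stop on an object; the grip force is fixed at half the most. Time passes only in rows, so rows that repeat a pose let the fingers close. It gives the time, the measured TCP pose, the force and the opening at its end, in the units of the state.
- arm.read_state(): the state, without advancing time (a new reading comes with each control period).
- arm.get_image(name): name is "scene" or "top" or "wrist"; returns (picture, depth): 400x640x3 uint8, blue, green, red; 400x640 float32, mm along the optical axis (not along the pixel's ray), 0 where there is no reading.
- arm.get_calibration(name): a dict with "camera_matrix" (3x3 intrinsics, pixels), "R" (3x3) and "t" (3): a world point X has camera coordinates R X + t. Camera axes: x right, y down, z forward; pixel columns grow to the right and rows downward; lengths in mm; the calibration is good to about 2 mm. The wrist camera is an equidistant fisheye: a pixel r from the principal point sees the ray r / f radians off the axis. A picture is of the moment at which its call begins: read the wrist's pose just before it. get_calibration takes no time and is no camera call; for the wrist camera it gives the pose at the moment of the call.
- arm.job_done(): hands the job in, once; it reports no verdict.
The state is a dict: "clock": time; "joints": joint angles; "joint_vel": joint speeds; "joint_efforts": joint torques, N m; "position": TCP position; "ee_rot": TCP orientation; "contact_force": force on the tool from outside, world axes, zero at the start; "wrist_torque": the same for the moment, N m; "gripper_width": finger opening in mm.
Only numpy, scipy, OpenCV 4.12 (cv2) and the standard library are available. Lean on these libraries where they do the work, as an engineer would, in place of code of your own. Each camera call takes 0.05 s, during which the arm holds its last target. There are 200 camera calls.

TASK

Lock the medicine case: swing the locking bar on its lid round until the hole in the bar's end lies over the hole in the hasp lug on the front of the case. Then take the pin with the tall straight round grip out of the pin rack (not the ball-headed or the disc-headed one), push it down through both holes until its collar rests on the bar, and let go.

Things in the scene. Friction and masses are not known exactly. Their poses are not given: they have to be found in the camera images.
- lock_pin: Steel locking pin, upright in a hole of the white rack (60 mm high). From the foot up: stem 14 mm wide, 45 mm long, tapered tip; collar 44 mm wide, 5 mm thick, resting on the rack; plain cylindrical grip 24 mm wide, 38 mm tall. 0.12 kg. Origin: foot's centre; z up. One of three pins 75 mm apart, row along its y; the other two are lower, with a 32 mm ball and a 40 mm flat disc for heads.
- lock_bar (a joint): Angle (rad) of the flat steel bar about its upright pivot on the lid: 0 = its 26 mm hole is over the hasp hole; grows anticlockwise from above; range -1.5 to 1.5, no stop at 0. Starts at 0.7 to 1.25; light friction (2 N at the knob), stays where left. Bar 200 x 44 x 8 mm, underside 2 mm above the lug's top; hole 80 mm from the pivot, knob 70 mm from it on the opposite end.
- bar_knob (a point): Centre of the top of the bar's black round knob, 22 mm wide and 40 mm tall above the bar's top face; grip it from above to swing the bar. It moves on a circle of 70 mm radius about the pivot.
- hasp_hole (a point): Centre of the upper mouth of the 26 mm upright through hole (50 mm deep) in the steel hasp lug, 60 x 60 mm, on the front of the fixed aluminium case (160 x 220 x 95 mm, lid flush with the lug's top). x points level from the hole to the bar's pivot, 80 mm away; z up. With the pin home its foot is 35 mm below this point.
There are look-alikes about, which are no part of the job. Leave any blue or turquoise look-alike of the lock_pin alone.

How it is judged (in metres and radians):
On the way:
1. the bar is swung round so that its hole lies over the hasp hole (within 0.18 rad) (value of joint lock_bar between -0.18 and 0.18 rad), for 0.2 s.
At the end, for the whole second after the job is handed in: The bar stands with its hole over the hasp hole (joint within 0.18 rad of 0) and the straight-grip locking pin is down through both: its foot within 10 mm of the hasp hole's axis and at least 28 mm below the hole's mouth, upright within 0.17 rad, and at rest (all of step 1 and horizontal distance between lock_pin and hasp_hole below 0.01 m and z of lock_pin in the frame of hasp_hole below -0.028 m and angle between lock_pin's own z axis and vertical below 0.17 rad and linear speed of lock_pin below 0.02 m/s); the robot touches nothing.
It also fails if it takes over 48 s, if anything falls off the work surface, if the arm or the gripper's body presses on something with over 40 N, if the wrist force passes 120 N, or if a joint passes its speed limit or range.

## Working session

There is one attempt and no reset: what is moved stays moved. The work goes in short steps, Python scripts to look and compute and a tool call to move; the robot and the scene stay as the last step left them, time stands still between calls to the robot, and variables do not carry over. Pictures are saved under pics/ and viewed, about 8 in all and at most 12, crops included, and the job is handed in when it is done.

Besides the shell and the picture viewer there is one more tool, called after "Request:" in YAML: its name, and indented under it one key for each argument. move_arm: Moves the arm, as the interface text tells. Its arguments: {"type":"object","properties":{"moves":{"type":"array","items":{"type":"object","properties":{"gripper":{"type":"number"},"xyz":{"type":"array","items":{"type":"number"}},"angular":{"type":"array","items":{"type":"number"}}}}}},"required":["moves"]}

```bash
mkdir -p pics
cat > h.py <<'E'
import numpy as np,cv2
from bench import arm
def grab(n,tag):
    c=arm.get_calibration(n);im,d=arm.get_image(n)
    np.savez(f'pics/{tag}.npz',im=im,d=d,**{k:np.array(c[k]) for k in('camera_matrix','R','t')})
    return im
def load(tag): return np.load(f'pics/{tag}.npz')
def ray(z,u,v,fish=False):
    K=z['camera_matrix'];x=(u-K[0,2])/K[0,0];y=(v-K[1,2])/K[1,1]
    if fish:
        r=np.hypot(x,y);s=np.sin(r)/max(r,1e-9);d=np.array([x*s,y*s,np.cos(r)])
    else: d=np.array([x,y,1.])
    R=z['R'];return -R.T@z['t'],R.T@d
def atz(z,u,v,h,fish=False):
    o,d=ray(z,u,v,fish);return o+d*(h-o[2])/d[2]
def pt(z,u,v):
    dep=float(np.median([a for a in z['d'][v-1:v+2,u-1:u+2].ravel() if a>0] or [0]))
    o,d=ray(z,u,v);return o+d*dep
E
python3 - <<'E'
from h import *
a=grab('top','top0');b=grab('scene','sc0')
cv2.imwrite('pics/top0.png',a);cv2.imwrite('pics/sc0.png',b)
for n in('top0','sc0'):
    z=load(n);print(-z['R'].T@z['t'],z['camera_matrix'][0,0])
s=arm.read_state();print(s)
E
```

```text
[ 410.99223868  -63.95968329 1029.97367957] 476.53402748887896
[1098.61638772   88.35222938  781.26583043] 392.2479089778515
{'clock': 0.1, 'joints': array([ 1.44561799e+00,  3.85460380e-01,  6.76875503e-03, -4.25969421e-04,
       -1.19401693e+00, -2.58615794e-01]), 'joint_vel': array([-0.00158683, -0.00068161,  0.00441235,  0.00266259,  0.00059958,
        0.00026614]), 'joint_efforts': array([-8.35286010e-04, -3.93316805e+01,  1.88931245e+01,  4.19801518e+00,
       -2.52967824e-03,  3.44269679e-06]), 'position': array([233.79349594, 579.01381925, 208.24645524]), 'ee_rot': array([ 9.81628739e-01, -1.90798497e-01, -1.33785835e-04,  9.67186263e-04]), 'contact_force': array([-1.00063113,  0.04103487,  0.47557621]), 'wrist_torque': array([ 0.0538361 , -0.00287781, -0.01409947]), 'gripper_width': 85.06254414094678}
```

View pics/top0.png

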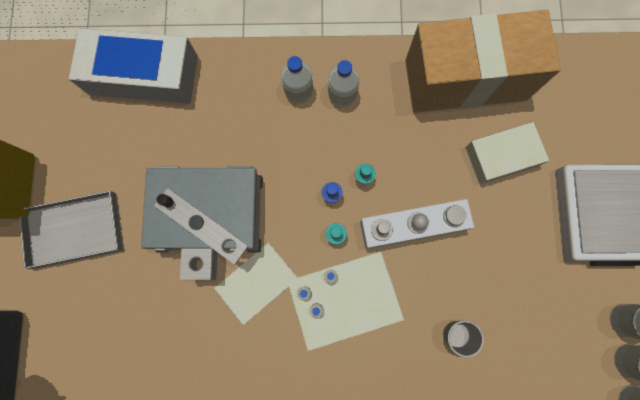

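View pics/sc0.png

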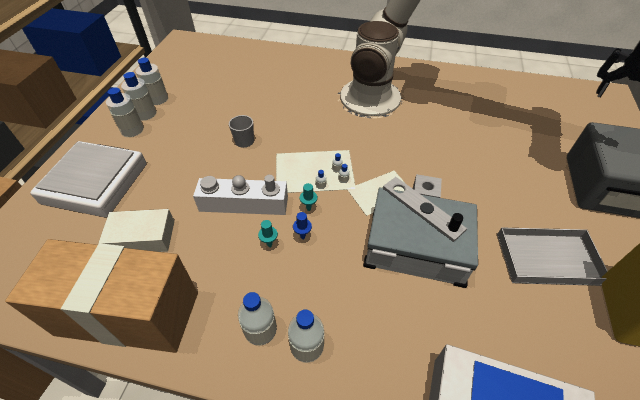

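Top view: case at (200,210), lug hole near (197,264), pivot (197,222), knob (166,201), bar hole (230,245). The rack has the straight grip at (383,229), then the ball, then the disc. I'll enlarge the top view to read these closer.

Run:
```python
from h import *
z=load('top0');im=z['im']
a=cv2.resize(im[180:290,140:270],None,fx=4,fy=4,interpolation=2);b=cv2.resize(im[190:260,350:420],None,fx=4,fy=4,interpolation=2)
o=np.zeros((440,800,3),np.uint8);o[:440,:520]=a;o[:280,520:]=b
cv2.imwrite('pics/c1.png',o)
for n,u,v,h in[('lug',197,264,95),('piv',197,222,105),('knob',166,201,145),('barhole',230,245,105),('grip',384,228,103),('ball',420,222,90)]:
    print(n,atz(z,u,v,h).round(1),pt(z,u,v).round(1))
```

```text
lug [441.1 191.   95. ] [4.442e+02 2.168e+02 4.000e-01]
piv [522.5 191.7 105. ] [522.  190.6 109.3]
knob [557.9 241.5 145. ] [558.4 242.5 142.3]
barhole [477.3 125.3 105. ] [478.  127.5  94.4]
grip [ 509.5 -174.3  103. ] [ 509.5 -174.3  103.2]
ball [ 522.5 -247.    90. ] [ 521.3 -245.1  100. ]
```

View pics/c1.png

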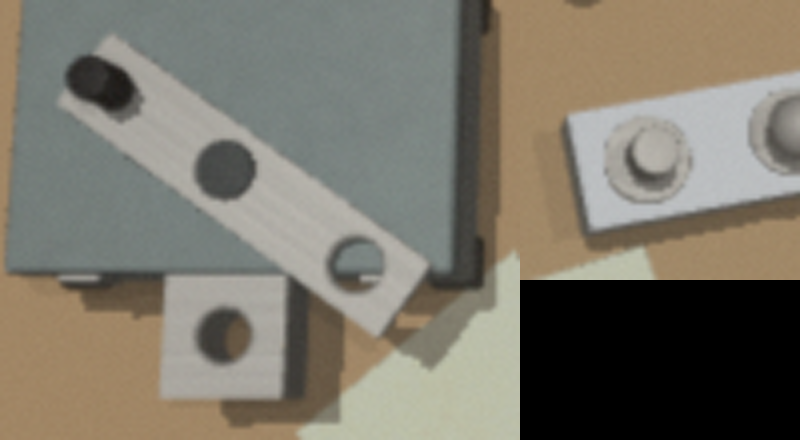

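The lug hole reads (196,263.8), the pivot (196.2,222.2), the knob top (162.5,199.5), the bar hole (229,246) and the grip top (383.8,228.8).

Run:
```python
from h import *
z=load('top0')
P={n:atz(z,u,v,h) for n,u,v,h in[('lug',196,263.75,95),('piv',196.25,222.25,108),('knob',162.5,199.5,145),('bh',229,246,105),('grip',383.75,228.75,103)]}
for k in P: print(k,P[k].round(1))
d=lambda a,b:(P[b]-P[a])[:2]
a=lambda v:np.arctan2(v[1],v[0])
for p in(('piv','lug'),('piv','bh'),('piv','knob'),('lug','grip')): print(p,np.linalg.norm(d(*p)).round(1),a(d(*p)).round(3))
from scipy.spatial.transform import Rotation as R
print(R.from_quat(arm.read_state()['ee_rot']).as_matrix().round(3))
c=arm.get_calibration('wrist');print(-c['R'].T@c['t'],c['R'].round(2))
```

```text
lug [441.6 193.   95. ]
piv [521.6 192.4 108. ]
knob [560.9 248.3 145. ]
bh [475.3 127.2 105. ]
grip [ 508.  -173.8  103. ]
('piv', 'lug') 80.0 3.134
('piv', 'bh') 80.0 -2.189
('piv', 'knob') 68.4 0.96
('lug', 'grip') 372.7 -1.392
[[ 0.927 -0.375 -0.001]
 [-0.375 -0.927 -0.002]
 [ 0.     0.002 -1.   ]]
[301.08713739 552.42742892 373.20290547] [[-0.37 -0.93  0.  ]
 [-0.89  0.36  0.28]
 [-0.26  0.1  -0.96]]
```

```bash
cat >> h.py <<'E'
from scipy.spatial.transform import Rotation as Ro
def plan(p,yaw,cmd=None):
    "tool-frame shift (cm) and rotvec to world TCP p, tool x at yaw, pointing down"
    s=arm.read_state();R0=Ro.from_quat(s['ee_rot']);p0=s['position']
    T=Ro.from_euler('z',yaw)*Ro.from_euler('x',np.pi)
    return (R0.inv().apply(np.array(p)-p0)/10).round(2),(R0.inv()*T).as_rotvec().round(3)
E
python3 - <<'E'
from h import *
print(plan([562,249.3,190],.957));print(plan([562,249.3,112],.957))
E
```

```text
(array([42.78, 18.27,  1.86]), array([ 2.000e-03,  1.000e-03, -1.341e+00]))
(array([42.78, 18.26,  9.66]), array([ 2.000e-03,  1.000e-03, -1.341e+00]))
```

Request:
move_arm:
  moves:
    - {"gripper": 1,"xyz": [42.8,18.3,1.9],"angular": [0,0,-1.341]}
    - {"gripper": 1,"xyz": [42.8,18.3,1.9],"angular": [0,0,-1.341]}
    - {"gripper": 1,"xyz": [42.8,18.3,1.9],"angular": [0,0,-1.341]}
    - {"gripper": 1,"xyz": [42.8,18.3,1.9],"angular": [0,0,-1.341]}
    - {"gripper": 1,"xyz": [42.8,18.3,1.9],"angular": [0,0,-1.341]}
    - {"gripper": 1,"xyz": [42.8,18.3,1.9],"angular": [0,0,-1.341]}
    - {"gripper": 1,"xyz": [42.8,18.3,1.9],"angular": [0,0,-1.341]}
    - {"gripper": 1,"xyz": [42.8,18.3,1.9],"angular": [0,0,-1.341]}
    - {"gripper": 1,"xyz": [42.8,18.3,1.9],"angular": [0,0,-1.341]}
    - {"gripper": 1,"xyz": [42.8,18.3,1.9],"angular": [0,0,-1.341]}

```text
clock: 1.35
position: [562.1, 249.4, 189.7]
ee_rot: [0.888, 0.46, -0.001, -0.0]
contact_force: [-0.2, 0.4, -0.1]
gripper_width: 85.5
```

Run:
```python
from h import *
print(plan([562,249.3,112],.957),arm.read_state()['joints'].round(2),arm.read_state()['joint_vel'].round(2))
im=grab('wrist','w1');cv2.imwrite('pics/w1.png',im)
```

```text
(array([-0.  ,  0.  ,  7.77]), array([-0.001,  0.001, -0.001])) [ 0.68  0.38 -0.05 -0.   -1.14  1.85] [ 0.03 -0.01 -0.    0.    0.    0.  ]
```

View pics/w1.png

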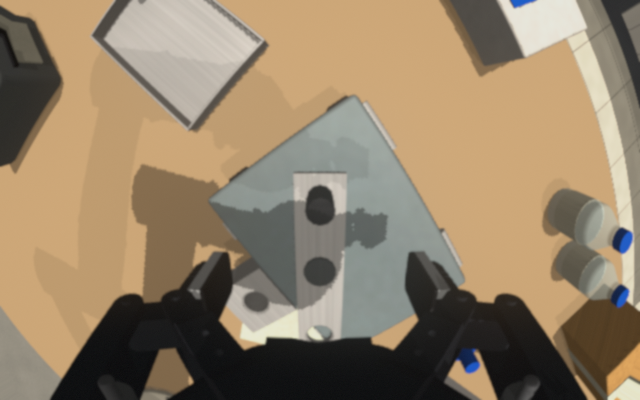

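The knob at (320,208) is centred between the jaws and the bar lies along the tool's x. I'll go down and grip.

Request:
move_arm:
  moves:
    - {"gripper": 1,"xyz": [0,0,4],"angular": [0,0,0]}
    - {"gripper": 1,"xyz": [0,0,7.7],"angular": [0,0,0]}
    - {"gripper": 1,"xyz": [0,0,7.7],"angular": [0,0,0]}
    - {"gripper": -1,"xyz": [0,0,7.7],"angular": [0,0,0]}
    - {"gripper": -1,"xyz": [0,0,7.7],"angular": [0,0,0]}
    - {"gripper": -1,"xyz": [0,0,7.7],"angular": [0,0,0]}
    - {"gripper": -1,"xyz": [0,0,7.7],"angular": [0,0,0]}
    - {"gripper": -1,"xyz": [0,0,7.7],"angular": [0,0,0]}
    - {"gripper": -1,"xyz": [0,0,7.7],"angular": [0,0,0]}
    - {"gripper": -1,"xyz": [0,0,7.7],"angular": [0,0,0]}

```text
clock: 2.65
position: [562.9, 249.8, 114.6]
ee_rot: [0.888, 0.461, 0.001, 0.0]
contact_force: [-1.2, -0.9, 5.9]
gripper_width: 18.7
```

Run:
```python
from h import *
for i in range(1,9):
    a=.957+(-.008-.957)*i/8
    print(*plan([521.6+70*np.cos(a),192.4+70*np.sin(a),112],a))
```

```text
[-0.12  0.77  0.26] [ 0.001 -0.002  0.121]
[-0.28  1.6   0.26] [ 0.001 -0.002  0.242]
[-0.53  2.4   0.26] [ 0.001 -0.002  0.362]
[-0.87  3.17  0.26] [ 0.001 -0.002  0.483]
[-1.31  3.89  0.26] [ 0.001 -0.002  0.604]
[-1.83  4.56  0.26] [ 0.    -0.002  0.724]
[-2.43  5.16  0.26] [ 0.    -0.002  0.845]
[-3.09  5.68  0.26] [ 0.    -0.002  0.966]
```

Request:
move_arm:
  moves:
    - {"gripper": -1,"xyz": [-0.07,0.8,0],"angular": [0,0,0.121]}
    - {"gripper": -1,"xyz": [-0.23,1.6,0],"angular": [0,0,0.242]}
    - {"gripper": -1,"xyz": [-0.48,2.4,0],"angular": [0,0,0.362]}
    - {"gripper": -1,"xyz": [-0.82,3.17,0],"angular": [0,0,0.483]}
    - {"gripper": -1,"xyz": [-1.26,3.89,0],"angular": [0,0,0.604]}
    - {"gripper": -1,"xyz": [-1.78,4.56,0],"angular": [0,0,0.724]}
    - {"gripper": -1,"xyz": [-2.4,5.16,0],"angular": [0,0,0.845]}
    - {"gripper": -1,"xyz": [-3.06,5.68,0],"angular": [0,0,0.966]}
    - {"gripper": -1,"xyz": [-3.06,5.68,0],"angular": [0,0,0.966]}
    - {"gripper": -1,"xyz": [-3.06,5.68,0],"angular": [0,0,0.966]}

```text
clock: 3.9
position: [592.5, 192.3, 114.6]
ee_rot: [1.0, -0.003, 0.002, -0.001]
contact_force: [0.2, 0.7, 5.0]
gripper_width: 18.5
```

Run:
```python
from h import *
im=grab('top','top1');cv2.imwrite('pics/c2.png',cv2.resize(im[170:290,130:280],None,fx=4,fy=4,interpolation=2))
print(plan([591.6,191.8,112],0))
```

```text
(array([-0.09,  0.06,  0.26]), array([-0.001, -0.003, -0.006]))
```

View pics/c2.png

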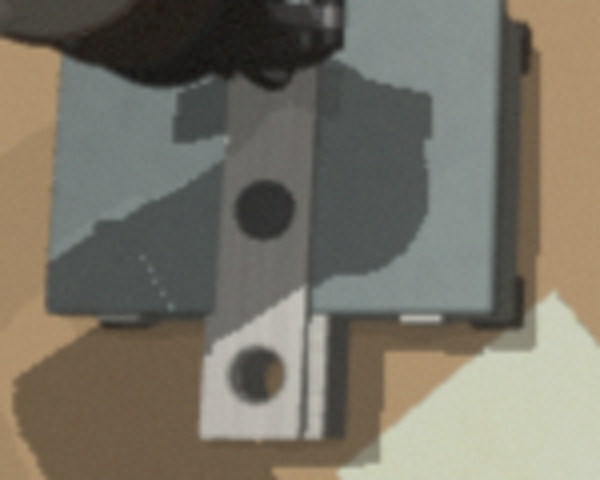

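Run:
```python
from h import *
z=load('top1');h=atz(z,194.25,263.5,105);p=atz(z,196.3,222.5,105);e=atz(z,192.8,279.5,105)
print(h,p,e,np.arctan2(*(p-h)[1::-1]),np.arctan2(*(p-e)[1::-1]))
```

```text
[441.7890292  193.64394658 105.        ] [521.50611556 193.07160798 105.        ] [411.31838501 195.12013319 105.        ] -0.007179499249236667 -0.018589086437304895
```

Request:
move_arm:
  moves:
    - {"gripper": 1,"xyz": [0,0,0],"angular": [0,0,0]}
    - {"gripper": 1,"xyz": [0,0,0],"angular": [0,0,0]}
    - {"gripper": 1,"xyz": [0,0,0],"angular": [0,0,0]}
    - {"gripper": 1,"xyz": [0,0,0],"angular": [0,0,0]}
    - {"gripper": 1,"xyz": [0,0,0],"angular": [0,0,0]}
    - {"gripper": 1,"xyz": [0,0,-4],"angular": [0,0,0]}
    - {"gripper": 1,"xyz": [0,0,-8],"angular": [0,0,0]}
    - {"gripper": 1,"xyz": [0,0,-8],"angular": [0,0,0]}

```text
clock: 4.95
position: [593.3, 192.8, 197.5]
ee_rot: [1.0, -0.004, 0.004, -0.002]
contact_force: [-0.1, -0.1, 0.5]
gripper_width: 85.4
```

Run:
```python
from h import *
print(arm.read_state()['position'],plan([508,-173.8,180],-1.38))
```

```text
[593.25604208 192.78075363 197.52969048] (array([-8.24, 36.73,  1.55]), array([-0.008, -0.004,  1.372]))
```

Request:
move_arm:
  moves:
    - {"gripper": 1,"xyz": [-8.24,36.73,1.55],"angular": [-0.008,-0.004,1.372]}
    - {"gripper": 1,"xyz": [-8.24,36.73,1.55],"angular": [-0.008,-0.004,1.372]}
    - {"gripper": 1,"xyz": [-8.24,36.73,1.55],"angular": [-0.008,-0.004,1.372]}
    - {"gripper": 1,"xyz": [-8.24,36.73,1.55],"angular": [-0.008,-0.004,1.372]}
    - {"gripper": 1,"xyz": [-8.24,36.73,1.55],"angular": [-0.008,-0.004,1.372]}
    - {"gripper": 1,"xyz": [-8.24,36.73,1.55],"angular": [-0.008,-0.004,1.372]}
    - {"gripper": 1,"xyz": [-8.24,36.73,1.55],"angular": [-0.008,-0.004,1.372]}
    - {"gripper": 1,"xyz": [-8.24,36.73,1.55],"angular": [-0.008,-0.004,1.372]}
    - {"gripper": 1,"xyz": [-8.24,36.73,1.55],"angular": [-0.008,-0.004,1.372]}
    - {"gripper": 1,"xyz": [-8.24,36.73,1.55],"angular": [-0.008,-0.004,1.372]}

```text
clock: 6.2
position: [505.3, -174.5, 177.3]
ee_rot: [0.771, -0.636, -0.002, 0.004]
contact_force: [-0.3, -0.2, 0.5]
gripper_width: 85.9
```

Run:
```python
from h import *
print(plan([508,-173.8,71],-1.38),arm.read_state()['joints'].round(2))
im=grab('wrist','w2');cv2.imwrite('pics/w2.png',im)
b=grab('top','top2')[180:290,140:270]
cv2.imwrite('pics/c3.png',cv2.resize(b,None,fx=4,fy=4,interpolation=2))
```

```text
(array([-0.03, -0.37, 10.63]), array([ 0.009, -0.002,  0.   ])) [-0.03  0.26 -0.26  0.   -1.06  0.22]
```

View pics/w2.png

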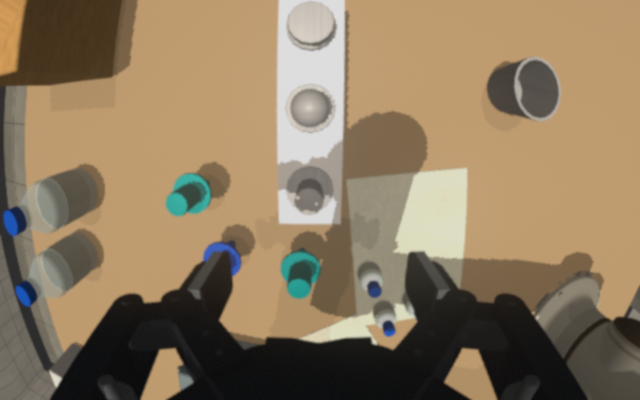

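View pics/c3.png

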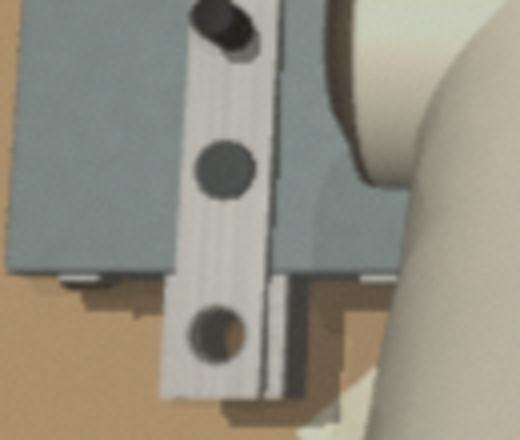

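The wrist view shows the straight grip at (309,200), about 4 mm left of the jaw centre as computed. The turquoise look-alike at (300,285) is clear of the fingers. In the top crop the bar has stayed aligned, with its hole at (216,334) in the crop. I'll descend with the correction.

Request:
move_arm:
  moves:
    - {"gripper": 1,"xyz": [0,-0.37,3],"angular": [0.009,0,0]}
    - {"gripper": 1,"xyz": [0,-0.37,7],"angular": [0.009,0,0]}
    - {"gripper": 1,"xyz": [0,-0.37,10.5],"angular": [0.009,0,0]}
    - {"gripper": 1,"xyz": [0,-0.37,10.5],"angular": [0.009,0,0]}
    - {"gripper": -1,"xyz": [0,-0.37,10.5],"angular": [0.009,0,0]}
    - {"gripper": -1,"xyz": [0,-0.37,10.5],"angular": [0.009,0,0]}
    - {"gripper": -1,"xyz": [0,-0.37,10.5],"angular": [0.009,0,0]}
    - {"gripper": -1,"xyz": [0,-0.37,10.5],"angular": [0.009,0,0]}
    - {"gripper": -1,"xyz": [0,-0.37,10.5],"angular": [0.009,0,0]}
    - {"gripper": -1,"xyz": [0,-0.37,10.5],"angular": [0.009,0,0]}

```text
clock: 7.55
position: [509.9, -174.6, 74.1]
ee_rot: [0.771, -0.637, 0.003, -0.001]
contact_force: [1.6, 1.0, 6.6]
gripper_width: 20.9
```

Run:
```python
from h import *
s=arm.read_state();print(s['contact_force'],s['position'],plan([*s['position'][:2],200],-1.38))
```

```text
[1.61385761 0.96407856 6.62383084] [ 509.94588065 -174.550985     74.12970861] (array([  0.04,  -0.05, -12.59]), array([-0.004, -0.003,  0.   ]))
```

Request:
move_arm:
  moves:
    - {"gripper": -1,"xyz": [0,0,-1.5],"angular": [0,0,0]}
    - {"gripper": -1,"xyz": [0,0,-3],"angular": [0,0,0]}
    - {"gripper": -1,"xyz": [0,0,-5],"angular": [0,0,0]}
    - {"gripper": -1,"xyz": [0,0,-9],"angular": [0,0,0]}
    - {"gripper": -1,"xyz": [0,0,-13],"angular": [0,0,0]}
    - {"gripper": -1,"xyz": [0,0,-13],"angular": [0,0,0]}
    - {"gripper": -1,"xyz": [0,0,-13],"angular": [0,0,0]}

```text
clock: 8.43
position: [507.1, -173.9, 202.3]
ee_rot: [0.771, -0.637, 0.0, 0.0]
contact_force: [-1.2, -0.6, -1.1]
gripper_width: 20.3
```

Run:
```python
from h import *
s=arm.read_state();print(s['contact_force'],s['position'],plan([441.7,193.3,195],-1.38),plan([441.7,193.3,195],-1.57))
```

```text
[-1.16972916 -0.59490077 -1.10318018] [ 507.1089116  -173.886904    202.33888597] (array([-37.29,  -0.49,   0.71]), array([ 0.   , -0.001, -0.001])) (array([-37.29,  -0.49,   0.71]), array([ 0.   , -0.001,  0.189]))
```

Request:
move_arm:
  moves:
    - {"gripper": -1,"xyz": [-5,-0.05,0],"angular": [0,0,0]}
    - {"gripper": -1,"xyz": [-10,-0.1,0],"angular": [0,0,0]}
    - {"gripper": -1,"xyz": [-15,-0.2,0],"angular": [0,0,0]}
    - {"gripper": -1,"xyz": [-20,-0.25,0],"angular": [0,0,0]}
    - {"gripper": -1,"xyz": [-25,-0.3,0],"angular": [0,0,0]}
    - {"gripper": -1,"xyz": [-30,-0.4,0.3],"angular": [0,0,0]}
    - {"gripper": -1,"xyz": [-35,-0.45,0.5],"angular": [0,0,0]}
    - {"gripper": -1,"xyz": [-37.29,-0.49,0.7],"angular": [0,0,0]}
    - {"gripper": -1,"xyz": [-37.29,-0.49,0.7],"angular": [0,0,0]}
    - {"gripper": -1,"xyz": [-37.29,-0.49,0.7],"angular": [0,0,0]}

```text
clock: 9.68
position: [442.0, 192.1, 194.1]
ee_rot: [0.771, -0.637, 0.001, 0.002]
contact_force: [-0.6, 0.2, -0.9]
gripper_width: 20.5
```

Run:
```python
from h import *
s=arm.read_state();print(plan([441.7,193.3,175],-1.38))
a=grab('wrist','w3')[150:400,170:470];b=grab('scene','sc3')[120:280,350:500]
o=np.zeros((600,600,3),np.uint8);o[:250,:300]=a;o[:,:]=0
A=cv2.resize(a,(400,333));B=cv2.resize(b,(400,427),interpolation=2)
o=np.zeros((430,800,3),np.uint8);o[:333,:400]=A;o[:427,400:]=B
cv2.imwrite('pics/c4.png',o)
```

```text
(array([-0.13,  0.  ,  1.91]), array([ 0.001, -0.003, -0.001]))
```

View pics/c4.png

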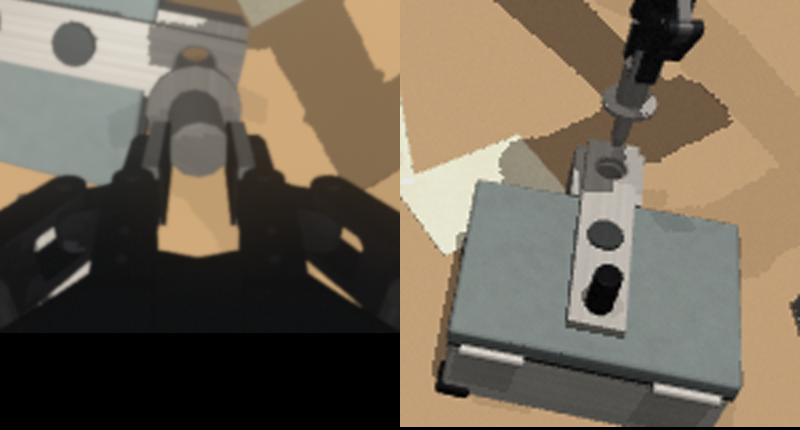

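The pin hangs straight, with its collar at (629,104) and foot at (621,143) in the scene half. The bar hole is below it at (611,168). I'll check the foot against the hole in the scene camera.

Run:
```python
from h import *
z=load('sc3')
for n,x,y,h in(('foot',621,144,135),('collar top',629,104,185),('hole',611,168,105)):
    print(n,atz(z,(x-400)*150/400+350,y*160/427+120,h).round(1))
```

```text
foot [444.8 198.4 135. ]
collar top [448.7 194.  185. ]
hole [445.6 196.4 105. ]
```

Request:
move_arm:
  moves:
    - {"gripper": -1,"xyz": [-0.06,0,2],"angular": [0,0,0]}
    - {"gripper": -1,"xyz": [-0.06,0,3],"angular": [0,0,0]}
    - {"gripper": -1,"xyz": [-0.06,0,3.5],"angular": [0,0,0]}
    - {"gripper": -1,"xyz": [-0.06,0,4],"angular": [0,0,0]}
    - {"gripper": -1,"xyz": [-0.06,0,4.5],"angular": [0,0,0]}
    - {"gripper": -1,"xyz": [-0.06,0,4.5],"angular": [0,0,0]}

```text
clock: 10.52
position: [442.4, 193.4, 149.8]
ee_rot: [0.771, -0.637, 0.001, 0.0]
contact_force: [0.1, 1.1, -0.6]
gripper_width: 20.2
```

Request:
move_arm:
  moves:
    - {"gripper": -1,"xyz": [0,0,0.6],"angular": [0,0,0]}
    - {"gripper": -1,"xyz": [0,0,1.2],"angular": [0,0,0]}
    - {"gripper": -1,"xyz": [0,0,1.8],"angular": [0,0,0]}
    - {"gripper": -1,"xyz": [0,0,2.4],"angular": [0,0,0]}
    - {"gripper": -1,"xyz": [0,0,2.8],"angular": [0,0,0]}
    - {"gripper": -1,"xyz": [0,0,2.8],"angular": [0,0,0]}

```text
clock: 11.28
position: [442.4, 193.3, 121.7]
ee_rot: [0.771, -0.637, 0.001, 0.001]
contact_force: [0.0, 1.0, -1.7]
gripper_width: 20.9
```

Free all the way down; it should be about 2 mm from seated. I'll go down a little more, then release and lift.

Request:
move_arm:
  moves:
    - {"gripper": -1,"xyz": [0,0,0.15],"angular": [0,0,0]}
    - {"gripper": -1,"xyz": [0,0,0.3],"angular": [0,0,0]}
    - {"gripper": -1,"xyz": [0,0,0.3],"angular": [0,0,0]}

```text
clock: 11.65
position: [442.8, 193.6, 119.3]
ee_rot: [0.771, -0.637, 0.001, -0.0]
contact_force: [0.7, -0.2, -0.0]
gripper_width: 20.4
```

Request:
move_arm:
  moves:
    - {"gripper": 1,"xyz": [0,0,0],"angular": [0,0,0]}
    - {"gripper": 1,"xyz": [0,0,0],"angular": [0,0,0]}
    - {"gripper": 1,"xyz": [0,0,0],"angular": [0,0,0]}
    - {"gripper": 1,"xyz": [0,0,0],"angular": [0,0,0]}
    - {"gripper": 1,"xyz": [0,0,0],"angular": [0,0,0]}
    - {"gripper": 1,"xyz": [0,0,-4],"angular": [0,0,0]}
    - {"gripper": 1,"xyz": [0,0,-9],"angular": [0,0,0]}
    - {"gripper": 1,"xyz": [-14,0,-12],"angular": [0,0,0]}
    - {"gripper": 1,"xyz": [-14,0,-12],"angular": [0,0,0]}
    - {"gripper": 1,"xyz": [-14,0,-12],"angular": [0,0,0]}

```text
clock: 12.9
position: [415.6, 334.0, 239.5]
ee_rot: [0.772, -0.636, 0.001, -0.001]
contact_force: [0.2, 0.6, -0.8]
gripper_width: 85.4
```

Run:
```python
from h import *
a=grab('top','top5')[180:290,140:270];b=grab('scene','sc5')[140:300,350:500]
o=np.zeros((430,800,3),np.uint8);o[:338,:400]=cv2.resize(a,(400,338),interpolation=2);o[:427,400:]=cv2.resize(b,(400,427),interpolation=2)
cv2.imwrite('pics/c5.png',o)
```

```text
(no output)
```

View pics/c5.png

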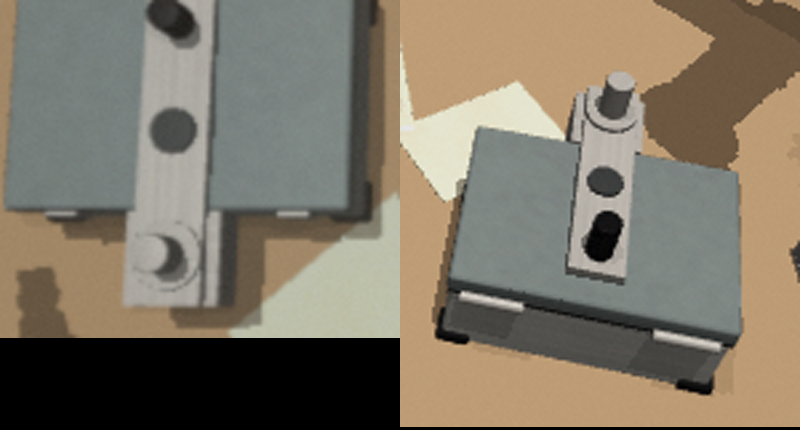

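The pin stands upright through the bar, and the collar at (165,255) in the crop looks flat on it. A depth check on its height comes next.

Run:
```python
from h import *
z=load('top5')
g=pt(z,189,262);print(g.round(1),atz(z,188.8,261.9,148).round(1),atz(z,193.6,262.9,110).round(1))
print(pt(z,196,240).round(1))
if 140<g[2]<155: print(arm.job_done())
```

```text
[443.1 191.7 147.3] [443.3 191.9 148. ] [442.8 193.6 110. ]
[487.2 192.2 104.8]
the job is handed in; nothing more can be done
None
```

The medicine case is locked and the job is handed in, at about 13 s on the robot's clock. No verdict is reported on hand-in, so the checks below are my own.

I gripped the bar's knob, swung the bar clockwise from about 0.96 rad to about 0 and let go. I then took the straight-grip pin from the rack and lowered it through both holes with almost no contact force. After releasing it I moved the arm clear.

- **Bar angle:** the hole measured about -0.007 rad off and the bar's end about -0.019 rad, against a limit of 0.18 rad. A later picture showed it had stayed there.
- **Pin depth:** the top of the grip measured z = 147.3 mm, against 148 mm expected with the collar seated. The foot is therefore about 35 mm below the hole's mouth.
- **Pin position:** the collar lies within about 2 mm of the hasp hole's axis, and the pin stands upright within about 0.05 rad.
- **One disagreement:** the gripper read about 20.5 mm on the 24 mm grip and 18.6 mm on the 22 mm knob. Both were about 3.5 mm low, so I took it as a reading offset. Both grips held.

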